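# Line up the reagent bottles in the rack by size

## Robot

A 7-joint arm with a two-finger parallel gripper is mounted at the origin on the work surface. World frame = base frame: x ahead of the robot, y to its left, z up, the work surface at z = 0. Lengths are in m, angles in rad, forces in N, time in s.
With the tool pointing down it reaches from about 0.4 to 0.875 m from the base axis. Payload 19.3 kg.
Tool frame: the origin (TCP) lies at the very end of the fingers, on their centre line; the grasp point (between the pads) lies 19 mm behind it; z points along the fingers, y is the line along which they close (so a half turn about z gives the same grasp; the last joint's range is limited). The gripper opens to 85 mm and grips with 20 to 120 N. Pads are 22 mm wide; open, the fingers measure 114 mm over their backs; the gripper's body (76 mm by 85 mm) begins 54 mm behind the grasp point. The pads swing forward as they close: fully open they stand 13 mm farther back than shut.
Start: joints at [-1.394, 0.521, -0.036, 1.599, 0.021, 1.021, -0.113], TCP at [0.153, 0.606, 0.231] pointing down, gripper open.
Joint ranges: [-2.91, 2.91], [-0.3, 2.13], [-1.5, 1.42], [0.17, 2.43], [-1.26, 4.41], [0.16, 1.93], [-2.52, 2.52]. Speed limits (rad/s): [1.89, 1.89, 2.39, 2.39, 3.01, 3.01, 3.01].

## Interface

Orientations are given as [roll, pitch, yaw] about the fixed x, y, z axes, in that order (R = Rz(yaw) Ry(pitch) Rx(roll)).
In Python, from workcell import bot gives the robot as it stands. The module is installed in compiled form; this text tells all that it offers.
- The arm moves only by the tool apply_moves, never from a script. Its arguments are lists of equal length, an entry for each row: "claw": the finger opening in m, from 0 to 0.0854; "xyz": the shift along the tool's x, y, z in m, a list of three; "twist": the turn, a rotation vector about the tool's x, y, z in rad, a list of three. A call has 1 to 20 rows; each row shifts and turns the commanded pose from where the row before left it, along the tool's axes as they then stand; what a row does not reach is not made up. A row lasts 1/10 s, in which the tool goes at most 50 mm and 8.59 degrees, less where a joint would pass 70% of its speed; a pose out of reach is approached as far as the arm can. A call with a gripper value outside its range is refused whole. The fingers move at their own pace and stop on an object; "force" is the grip in N (left out, the last holds). Time passes only in rows, so rows that do not move let the fingers close. It gives the time, the measured TCP pose, the force, the opening and the grip force at its end, in the units of the state.
- bot.observe(): the state, without advancing time (a new reading comes with each control period).
- bot.grab_frame(name): name is "scene" or "top"; returns a dict with "img" (384x512x3 uint8, red, green, blue), "vfov" (degrees; the focal length in pixels is half the picture's height over the tangent of half this angle, whatever the lens; pixels are square), "cx", "cy" (the principal point, pixels), "view" (4x4, takes a point from world to camera coordinates). Camera axes: x right, y up, looking along -z (the intrinsics and any distortion apply to the point x, -y, -z); pixel columns grow to the right and rows downward; lengths in m; the calibration is good to about 2 mm. A picture is of the moment at which its call begins. There is no depth.
- bot.job_done(): hands the job in; it is judged then, once.
Trained networks look in the newest picture that a camera, given by its name, has taken for a name from the list of things; names that differ only in an ending like _2 or _b are one class to them, and where a whole thing is asked for, a point or a joint stands for the part that bears it (a point fixed in the world has none). Each returns a list of dicts, best first, with "score" (0 to 1); they miss things now and then, are a little off and sometimes report something else, mostly with a low value. They report only what shows in the picture. A call takes as long as a camera call. They do not tell look-alikes from the thing itself.
- bot.find_in(camera, query): "position" ([x, y, z] in m, in world coordinates, good to about 4 mm: the middle of the surface that is visible of it).
The state is a dict: "clock": time; "qpos": joint angles; "qd": joint speeds; "joint_efforts": joint torques, N m; "position": TCP position; "tool_rot": TCP orientation; "force": force on the tool from outside, world axes, zero at the start; "moment": the same for the moment, N m; "grip_width": finger opening in m; "finger_force": force on a finger pad.
Only numpy, scipy, OpenCV 4.12 (cv2) and the standard library are available. Lean on these libraries where they do the work, as an engineer would, in place of code of your own. Each camera call takes 0.05 s, during which the arm holds its last target. There are 200 camera calls.

## Task

Line up the four amber reagent bottles in the cups of the white bottle rack in order of size, one to a cup, the smallest in the cup at the end nearest the blue magnetic stirrer and the largest in the cup farthest from it. Stand each bottle upright and flat in the middle of its cup, setting it down gently without dropping or tipping it over, and leave the glass flask standing where it is.

Things in the scene. Friction and masses are not known exactly. Their poses are not given: they have to be found in the camera images.
- bottle_30: The smallest of four amber glass bottles with a white paper band and orange screw cap, standing: 36 mm diameter, 78 mm tall; the cap, 25 mm in diameter, is the top 22 mm; below it 6 mm of thinner neck, then a sloping shoulder. Rigid, about 75 g. Lift by the cap or body. Origin: centre of its underside, z up; round, so yaw means nothing.
- bottle_60: The second smallest of four amber glass bottles with a white paper band and orange screw cap, standing: 43 mm diameter, 95 mm tall; the cap, 28 mm in diameter, is the top 22 mm; below it 6 mm of thinner neck, then a sloping shoulder. Rigid, about 125 g. Lift by the cap or body. Origin: centre of its underside, z up; round, so yaw means nothing.
- bottle_125: The second largest of four amber glass bottles with a white paper band and orange screw cap, standing: 52 mm diameter, 116 mm tall; the cap, 31 mm in diameter, is the top 22 mm; below it 6 mm of thinner neck, then a sloping shoulder. Rigid, about 240 g. Lift by the cap or body. Origin: centre of its underside, z up; round, so yaw means nothing.
- bottle_250: The largest of four amber glass bottles with a white paper band and orange screw cap, standing: 64 mm diameter, 143 mm tall; the cap, 35 mm in diameter, is the top 22 mm; below it 6 mm of thinner neck, then a sloping shoulder. Rigid, about 430 g. Lift by the cap or body. Origin: centre of its underside, z up; round, so yaw means nothing.
- cup_1: One of four identical round grey cups in a straight row, 104 mm apart, fixed in a low white rack (430 mm long, board 14 mm high, end plates 34 mm); this one: the robot's left end (+y). Inside diameter 87 mm, floor 3 mm thick, rim 9 mm high. Origin: centre of its underside (14 mm above the bench), z up, y along the row to the robot's left. A bottle in it has its underside 3 mm above this origin.
- cup_2: One of four identical round grey cups in a straight row, 104 mm apart, fixed in a low white rack (430 mm long, board 14 mm high, end plates 34 mm); this one: second from the robot's left. Inside diameter 87 mm, floor 3 mm thick, rim 9 mm high. Origin: centre of its underside (14 mm above the bench), z up, y along the row to the robot's left. A bottle in it has its underside 3 mm above this origin.
- cup_3: One of four identical round grey cups in a straight row, 104 mm apart, fixed in a low white rack (430 mm long, board 14 mm high, end plates 34 mm); this one: third from the robot's left. Inside diameter 87 mm, floor 3 mm thick, rim 9 mm high. Origin: centre of its underside (14 mm above the bench), z up, y along the row to the robot's left. A bottle in it has its underside 3 mm above this origin.
- cup_4: One of four identical round grey cups in a straight row, 104 mm apart, fixed in a low white rack (430 mm long, board 14 mm high, end plates 34 mm); this one: the robot's right end (-y). Inside diameter 87 mm, floor 3 mm thick, rim 9 mm high. Origin: centre of its underside (14 mm above the bench), z up, y along the row to the robot's left. A bottle in it has its underside 3 mm above this origin.
- stirrer: Magnetic stirrer: fixed blue case with a round white plate on top, 230 x 165 mm, 90 mm high. It stands beyond one end of the bottle rack, on the robot's left (+y) or right (-y); a grey pH meter with an electrode on a 190 mm high post stands beyond the other end. Origin: centre of its underside, z up.
- flask: Small conical flask of clear glass with a black rubber stopper, standing among the bottles; 64 mm diameter at the foot, 117 mm tall, 110 g, loose. Not to be disturbed. Origin: centre of its underside, z up.
Not all that is in view belongs to the job. What is shaped like the bottle_60 but purple or red is not meant.

How it is judged:
At the end, for the whole second after the job is handed in: From the rack end nearest the stirrer, smallest to largest bottle in cups one to four: each within 15 mm of its cup's centre, flat on its floor (within 2.5 mm, tilt under 0.06 rad), released and at rest; the flask upright within 25 mm of where it stood (((world y of stirrer above 0 m and horizontal distance between bottle_30 and cup_1 below 0.015 m and horizontal distance between bottle_60 and cup_2 below 0.015 m and horizontal distance between bottle_125 and cup_3 below 0.015 m and horizontal distance between bottle_250 and cup_4 below 0.015 m and z of bottle_30 in the frame of cup_1 below 0.0055 m and z of bottle_60 in the frame of cup_2 below 0.0055 m and z of bottle_125 in the frame of cup_3 below 0.0055 m and z of bottle_250 in the frame of cup_4 below 0.0055 m) or (world y of stirrer below 0 m and horizontal distance between bottle_30 and cup_4 below 0.015 m and horizontal distance between bottle_60 and cup_3 below 0.015 m and horizontal distance between bottle_125 and cup_2 below 0.015 m and horizontal distance between bottle_250 and cup_1 below 0.015 m and z of bottle_30 in the frame of cup_4 below 0.0055 m and z of bottle_60 in the frame of cup_3 below 0.0055 m and z of bottle_125 in the frame of cup_2 below 0.0055 m and z of bottle_250 in the frame of cup_1 below 0.0055 m)) and angle between each of bottle_30, bottle_60, bottle_125, bottle_250's own z axis and vertical below 0.06 rad and linear speed of each of bottle_30, bottle_60, bottle_125, bottle_250 below 0.02 m/s and angular speed of each of bottle_30, bottle_60, bottle_125, bottle_250 below 0.2 rad/s and contact force between the fingers and bottle_30 below 0.1 N and contact force between the fingers and bottle_60 below 0.1 N and contact force between the fingers and bottle_125 below 0.1 N and contact force between the fingers and bottle_250 below 0.1 N and distance of flask from where it was at the start of the episode below 0.025 m and angle between flask's own z axis and vertical below 0.1 rad); the robot touches nothing.
It fails at once if a bottle is dropped or flung: it moves faster than 0.6 m/s while the fingers are not on it ((linear speed of bottle_30 above 0.6 m/s and contact force between the fingers and bottle_30 below 0.05 N) or (linear speed of bottle_60 above 0.6 m/s and contact force between the fingers and bottle_60 below 0.05 N) or (linear speed of bottle_125 above 0.6 m/s and contact force between the fingers and bottle_125 below 0.05 N) or (linear speed of bottle_250 above 0.6 m/s and contact force between the fingers and bottle_250 below 0.05 N)).
It fails at once if a bottle is knocked or laid over (tilted more than 45 degrees) (angle between any of bottle_30, bottle_60, bottle_125, bottle_250's own z axis and vertical above 0.79 rad).
It fails at once if the glass flask is shifted by more than 25 mm or tipped (distance of flask from where it was at the start of the episode above 0.025 m or angle between flask's own z axis and vertical above 0.4 rad).
It also fails if it takes over 115 s, if anything falls off the work surface, if the arm or the gripper's body presses on something with over 40 N, if the wrist force passes 120 N, or if a joint passes its speed limit or range.

## Working session

There is one attempt and no reset: what is moved stays moved. The work goes in short steps, Python scripts to look and compute and a tool call to move; the robot and the scene stay as the last step left them, time stands still between calls to the robot, and variables do not carry over. Pictures are saved under pics/ and viewed, at most 14 in all, crops included, and the job is handed in when it is done.

Besides the shell and the picture viewer there is one more tool, called after "Call:" by a JSON object that holds its "fn" and its "kwargs". apply_moves: Moves the arm, as the interface text tells. Its arguments: {"type":"object","properties":{"claw":{"type":"array"},"xyz":{"type":"array"},"twist":{"type":"array"},"force":{"type":"number"}},"required":["claw","xyz","twist"]}

```bash
mkdir -p pics
cat > h.py <<'E'
import numpy as np, cv2
from workcell import bot
def grab(n,save=None):
    f=bot.grab_frame(n)
    if save: cv2.imwrite('pics/'+save,cv2.cvtColor(f['img'],cv2.COLOR_RGB2BGR))
    return f
def proj(f,P):
    P=np.atleast_2d(P); V=np.array(f['view']); c=P@V[:3,:3].T+V[:3,3]
    F=f['img'].shape[0]/2/np.tan(np.radians(f['vfov'])/2)
    return np.c_[f['cx']+F*c[:,0]/-c[:,2], f['cy']-F*c[:,1]/-c[:,2]]
def back(f,uv,z):
    V=np.array(f['view']); F=f['img'].shape[0]/2/np.tan(np.radians(f['vfov'])/2)
    d=np.array([(uv[0]-f['cx'])/F,-(uv[1]-f['cy'])/F,-1.0]); R=V[:3,:3]
    o=-R.T@V[:3,3]; w=R.T@d
    return o+w*(z-o[2])/w[2]
E
python3 - <<'E'
from h import *
for n in('scene','top'):
    f=grab(n,n+'0.png'); print(n,f['vfov'],f['cx'],f['cy'],[k for k in f if k not in('img','view')]); V=np.array(f['view']); print('cam',-V[:3,:3].T@V[:3,3])
    for q in('bottle_30','bottle_60','bottle_125','bottle_250','cup_1','stirrer','flask'):
        for r in bot.find_in(n,q): 
            p=r['position']; print(q,round(r['score'],2),np.round(p,3),proj(f,p)[0].round())
o=bot.observe(); print(o['position'],o['tool_rot'],o['clock'])
E
```

```text
scene 42.36769888621037 261.42785635997365 194.53355646407792 ['vfov', 'cx', 'cy']
cam [ 1.32034404 -0.45520407  1.18167763]
bottle_30 0.7 [ 0.43  -0.162  0.061] [203. 196.]
bottle_30 0.61 [ 0.362 -0.256  0.043] [166. 196.]
bottle_30 0.58 [0.378 0.287 0.067] [322. 132.]
bottle_30 0.56 [0.445 0.001 0.088] [255. 173.]
bottle_30 0.55 [ 0.451 -0.253  0.061] [178. 213.]
bottle_60 0.7 [ 0.43  -0.162  0.061] [203. 196.]
bottle_60 0.61 [ 0.362 -0.256  0.043] [166. 196.]
bottle_60 0.58 [0.378 0.287 0.067] [322. 132.]
bottle_60 0.56 [0.445 0.001 0.088] [255. 173.]
bottle_60 0.55 [ 0.451 -0.253  0.061] [178. 213.]
bottle_125 0.7 [ 0.43  -0.162  0.061] [203. 196.]
bottle_125 0.61 [ 0.362 -0.256  0.043] [166. 196.]
bottle_125 0.58 [0.378 0.287 0.067] [322. 132.]
bottle_125 0.56 [0.445 0.001 0.088] [255. 173.]
bottle_125 0.55 [ 0.451 -0.253  0.061] [178. 213.]
bottle_250 0.7 [ 0.43  -0.162  0.061] [203. 196.]
bottle_250 0.61 [ 0.362 -0.256  0.043] [166. 196.]
bottle_250 0.58 [0.378 0.287 0.067] [322. 132.]
bottle_250 0.56 [0.445 0.001 0.088] [255. 173.]
bottle_250 0.55 [ 0.451 -0.253  0.061] [178.
[... 1120 characters left out ...]
0.]
bottle_125 0.44 [ 0.419 -0.156  0.067] [299. 218.]
bottle_250 0.87 [0.425 0.014 0.112] [245. 214.]
bottle_250 0.65 [ 0.44  -0.24   0.066] [325. 212.]
bottle_250 0.58 [0.366 0.294 0.084] [156. 231.]
bottle_250 0.54 [ 0.51  -0.195  0.064] [311. 190.]
bottle_250 0.44 [ 0.419 -0.156  0.067] [299. 218.]
cup_1 0.9 [ 0.631 -0.114  0.015] [285. 156.]
cup_1 0.81 [0.625 0.089 0.016] [225. 156.]
cup_1 0.6 [ 0.635 -0.014  0.011] [255. 154.]
cup_1 0.59 [0.626 0.194 0.018] [194. 155.]
stirrer 0.79 [0.61  0.43  0.073] [119. 155.]
stirrer 0.6 [0.364 0.289 0.084] [158. 232.]
flask 0.67 [0.421 0.148 0.04 ] [205. 215.]
[0.15270075 0.60605739 0.23131329] [ 3.14158185e+00 -3.58507947e-05  2.89471629e+00] 0.8
```

Run:
```python
import cv2
a=cv2.imread('pics/scene0.png')[100:300,120:440]; cv2.imwrite('pics/s0c.png',cv2.resize(a,(800,500),interpolation=cv2.INTER_CUBIC))
a=cv2.imread('pics/top0.png')[110:280,90:360]; cv2.imwrite('pics/t0c.png',cv2.resize(a,(794,500),interpolation=cv2.INTER_CUBIC))
```

```text
(no output)
```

View pics/s0c.png

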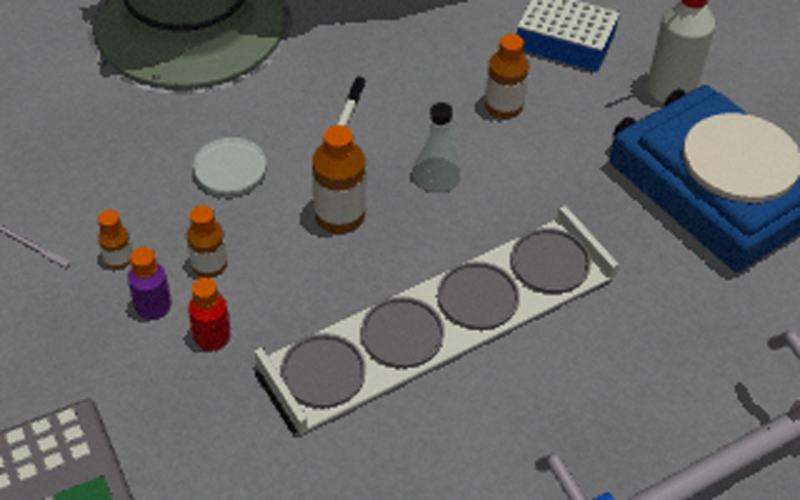

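View pics/t0c.png

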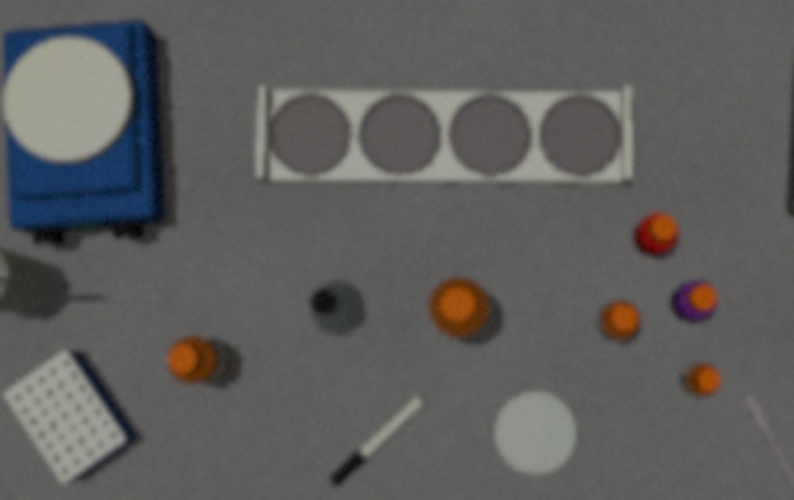

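The scene crop shows the stirrer at +y. In full-picture pixels the candidates are:
- **Amber bottles:** smallest at (165,196), 60 at (203,196), 250 at (255,173) and 125 at (322,132).
- **Look-alikes to avoid:** purple (178,213), red (203,225), the white reagent bottle at far right, and the flask at (294,165).

So 30→cup_1, 60→cup_2, 125→cup_3 and 250→cup_4. Next I measure the caps and rack.

```bash
cat > m.py <<'E'
from h import *
from scipy.optimize import least_squares
def caps(f,guess,H,rad=12):
    img=f['img'].astype(int)
    m=((img[...,0]>130)&(img[...,1]>45)&(img[...,2]<60)&(img[...,0]-img[...,1]>75)).astype(np.uint8)
    n,l,s,c=cv2.connectedComponentsWithStats(m); u=proj(f,guess+[0,0,H-.008-guess[2]])[0]
    k=[i for i in range(1,n) if s[i,4]>12]; i=min(k,key=lambda i:np.hypot(*(c[i]-u))); return c[i],s[i,4]
E
python3 - <<'E'
from m import *
T=cv2.imread('pics/top0.png');
fs={n:grab(n) for n in('scene','top')}
G={'30':([.36,-.256,.04],.078),'60':([.42,-.16,.06],.095),'125':([.366,.294,.08],.116),'250':([.425,.01,.11],.143)}
for k,(g,H) in G.items():
    g=np.array(g); obs={}
    for n in fs: obs[n]=caps(fs[n],g,H)
    r=least_squares(lambda p:np.r_[tuple(proj(fs[n],p)[0]-obs[n][0] for n in fs)],g)
    t=back(fs['top'],obs['top'][0],H-.006); s=back(fs['scene'],obs['scene'][0],H-.009)
    print(k,{n:(obs[n][0].round(1),obs[n][1]) for n in obs},'tri',r.x.round(4),r.cost.round(2),'top',t.round(4),'scene',s.round(4))
# cups: project the 4 nominal rims on image for check
for n in fs:
    im=cv2.cvtColor(fs[n]['img'],cv2.COLOR_RGB2BGR); im=cv2.resize(im,None,fx=3,fy=3,interpolation=cv2.INTER_CUBIC)
    a=np.linspace(0,2*np.pi,40)
    for i in range(4):
        y=.1946-.104*i; x=.6285+(.0386-y)*.02
        P=np.c_[x+.0435*np.cos(a),y+.0435*np.sin(a),0*a+.023]
        cv2.polylines(im,[((proj(fs[n],P)+.5)*3).astype(int)],True,(0,255,0),1)
    c=proj(fs[n],[.63,.04,.02])[0]*3; x,y=c.astype(int); cv2.imwrite(f'pics/rack_{n}.png',im[max(y-130,0):y+130,x-230:x+230])
a=cv2.imread('pics/rack_scene.png');b=cv2.imread('pics/rack_top.png');cv2.imwrite('pics/rack.png',np.vstack([a,b]))
E
```

```text
30 {'scene': (array([163.1, 186.6]), np.int32(37)), 'top': (array([330.8, 238.7]), np.int32(25))} tri [ 0.3548 -0.2555  0.0811] 0.04 top [ 0.3546 -0.258   0.072 ] scene [ 0.3445 -0.2528  0.069 ]
60 {'scene': (array([200.3, 185.4]), np.int32(47)), 'top': (array([302. , 217.6]), np.int32(39))} tri [ 0.418  -0.163   0.0978] 0.03 top [ 0.4183 -0.1646  0.089 ] scene [ 0.4084 -0.1594  0.086 ]
125 {'scene': (array([324.3, 116.5]), np.int32(44)), 'top': (array([151.8, 231.6]), np.int32(44))} tri [0.364  0.2985 0.1187] 0.02 top [0.3638 0.3004 0.11  ] scene [0.3536 0.3073 0.107 ]
250 {'scene': (array([254.8, 154. ]), np.int32(70)), 'top': (array([245.1, 213. ]), np.int32(69))} tri [0.4252 0.0133 0.1455] 0.0 top [0.4257 0.0134 0.137 ] scene [0.4153 0.0186 0.134 ]
```

View pics/rack.png

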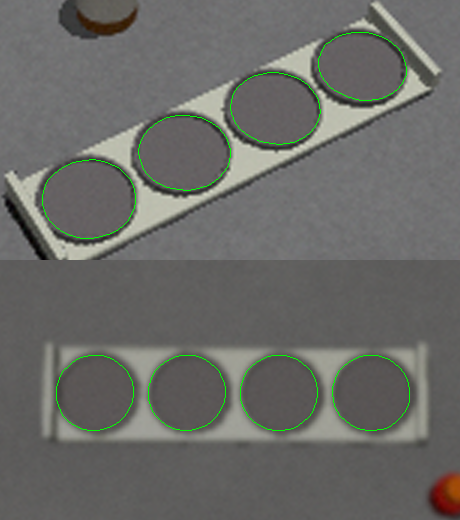

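The circles drawn at my cup estimates sit on the cups in both views, so the cup positions are good to about 2 mm. Now one close crop of the first target.

Run:
```python
import cv2
a=cv2.imread('pics/scene0.png'); r=lambda x,y:cv2.resize(a[y-32:y+32,x-32:x+32],(390,390),interpolation=cv2.INTER_CUBIC)
cv2.imwrite('pics/close.png',cv2.hconcat([r(322,132),r(188,205)]))
```

```text
(no output)
```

View pics/close.png

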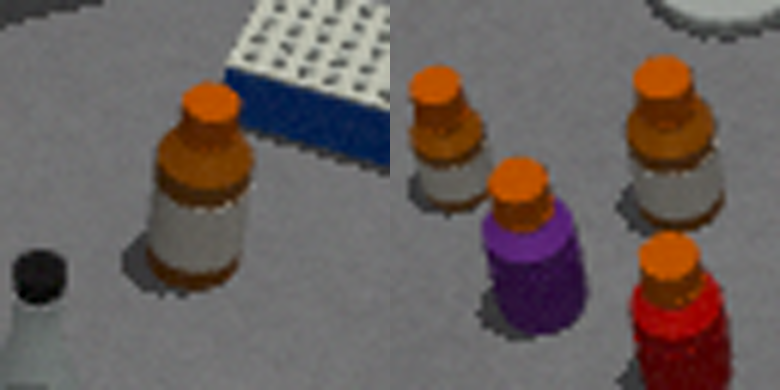

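Call:
{"fn": "apply_moves", "kwargs": {"claw": [0.06,0.06,0.06,0.06,0.06,0.06,0.06,0.06,0.06,0.06,0.06], "xyz": [[0,0,0],[0,0,0],[-0.021,-0.0305,0],[-0.021,-0.0305,0],[-0.021,-0.0305,0],[-0.021,-0.0305,0],[-0.021,-0.0305,0],[-0.021,-0.0305,0],[-0.021,-0.0305,0],[-0.021,-0.0305,0],[-0.021,-0.0305,0]], "twist": [[0,0,-0.123],[0,0,-0.124],[0,0,0],[0,0,0],[0,0,0],[0,0,0],[0,0,0],[0,0,0],[0,0,0],[0,0,0],[0,0,0]], "force": 40}}

```text
clock: 2.0
position: [0.3425, 0.3303, 0.2315]
tool_rot: [3.141, 0.0, -3.141]
force: [1.4, 1.0, -0.6]
grip_width: 0.0599
finger_force: 0.0
```

The close crop confirms the first target is the amber bottle with a white band, about (322,132). Bottle 60 is the upper right one and bottle 30 the upper left; purple and red are in front of them.

Call:
{"fn": "apply_moves", "kwargs": {"claw": [0.06,0.06,0.06,0.06,0.06,0.06,0.06], "xyz": [[-0.011,-0.016,0],[-0.0108,-0.0165,0],[0,0,0.03],[0,0,0.03],[0,0,0.02],[0,0,0],[0,0,0]], "twist": [[0,0,0],[0,0,0],[0,0,0],[0,0,0],[0,0,0],[0,0,0],[0,0,0]]}}

```text
clock: 2.7
position: [0.3637, 0.2992, 0.1518]
tool_rot: [-3.142, -0.0, -3.141]
force: [0.6, -0.4, 0.9]
grip_width: 0.0601
finger_force: 0.0
```

Run:
```python
from h import *
o=[]
for n in('scene','top'):
    f=grab(n); u=proj(f,bot.observe()['position'])[0].astype(int); im=cv2.cvtColor(f['img'],cv2.COLOR_RGB2BGR)
    o.append(cv2.resize(im[u[1]-40:u[1]+40,u[0]-40:u[0]+40],(390,390),interpolation=cv2.INTER_CUBIC))
cv2.imwrite('pics/g1.png',cv2.hconcat(o)); print(bot.observe()['position'])
```

```text
[0.36400984 0.29955835 0.15243332]
```

View pics/g1.png

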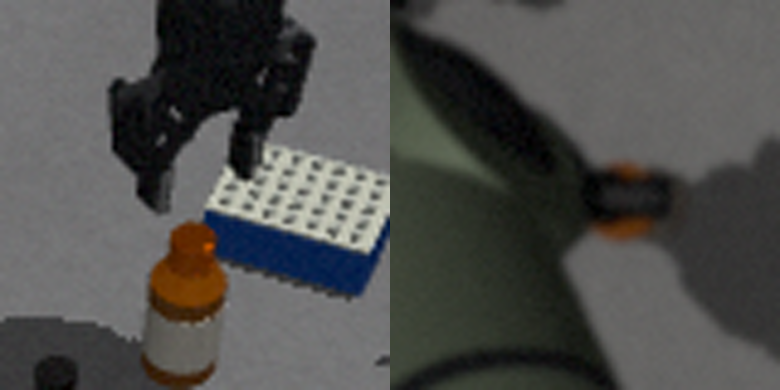

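The picture shows the open fingers straddling the cap at about (322,119), centred in both views, so I descend and grip.

Call:
{"fn": "apply_moves", "kwargs": {"claw": [0.06,0.06,0.06,0.06,0.02,0.02,0.02,0.02,0.02,0.02], "xyz": [[0,0,0.022],[0,0,0.022],[0,0,0.019],[0,0,0],[0,0,0],[0,0,0],[0,0,0],[0,0,0],[0,0,0],[0,0,0]], "twist": [[0,0,0],[0,0,0],[0,0,0],[0,0,0],[0,0,0],[0,0,0],[0,0,0],[0,0,0],[0,0,0],[0,0,0]], "force": 40}}

```text
clock: 3.8
position: [0.3643, 0.2998, 0.0897]
tool_rot: [3.14, 0.002, -3.141]
force: [-0.5, 0.8, 7.9]
grip_width: 0.0295
finger_force: 39.1
```

Call:
{"fn": "apply_moves", "kwargs": {"claw": [0.02,0.02,0.02,0.02,0.02,0.02,0.02,0.02,0.02,0.02], "xyz": [[0,0,-0.005],[0,0,-0.01],[0,0,-0.015],[0,0,-0.02],[0,0,-0.025],[0,0,-0.025],[0,0,-0.02],[0,0,-0.015],[0,0,-0.005],[0,0,0]], "twist": [[0,0,0],[0,0,0],[0,0,0],[0,0,0],[0,0,0],[0,0,0],[0,0,0],[0,0,0],[0,0,0],[0,0,0]], "force": 50}}

```text
clock: 4.8
position: [0.3637, 0.2992, 0.2291]
tool_rot: [3.141, 0.001, -3.141]
force: [0.1, 0.1, -2.2]
grip_width: 0.0297
finger_force: 49.7
```

Call:
{"fn": "apply_moves", "kwargs": {"claw": [0.02,0.02,0.02,0.02,0.02,0.02,0.02,0.02,0.02,0.02,0.02,0.02,0.02,0.02,0.02,0.02,0.02,0.02,0.02,0.02], "xyz": [[-0.005,-0.006,0],[-0.016,-0.0188,0],[-0.016,-0.0188,0],[-0.016,-0.0188,0],[-0.016,-0.0188,0],[-0.016,-0.0188,0],[-0.016,-0.0188,0],[-0.016,-0.0188,0],[-0.016,-0.0188,0],[-0.016,-0.0188,0],[-0.016,-0.0188,0],[-0.016,-0.0188,0],[-0.016,-0.0188,0],[-0.016,-0.0188,0],[-0.016,-0.0188,0],[-0.016,-0.0188,0],[-0.016,-0.0188,0],[-0.005,-0.006,0],[0,0,0],[0,0,0]], "twist": [[0,0,0],[0,0,0],[0,0,0],[0,0,0],[0,0,0],[0,0,0],[0,0,0],[0,0,0],[0,0,0],[0,0,0],[0,0,0],[0,0,0],[0,0,0],[0,0,0],[0,0,0],[0,0,0],[0,0,0],[0,0,0],[0,0,0],[0,0,0]]}}

```text
clock: 6.8
position: [0.6289, -0.0131, 0.2276]
tool_rot: [3.141, -0.001, -3.141]
force: [-0.6, 0.7, -2.5]
grip_width: 0.0295
finger_force: 49.7
```

Run:
```python
from h import *
o=[]
for n in('scene','top'):
    f=grab(n); u=proj(f,[.63,-.01,.1])[0].astype(int); im=cv2.cvtColor(f['img'],cv2.COLOR_RGB2BGR)
    o.append(cv2.resize(im[u[1]-65:u[1]+65,u[0]-65:u[0]+65],(390,390),interpolation=cv2.INTER_CUBIC))
cv2.imwrite('pics/g2.png',cv2.hconcat(o)); print(bot.observe()['position'])
```

```text
[ 0.62906333 -0.01268523  0.22814228]
```

View pics/g2.png

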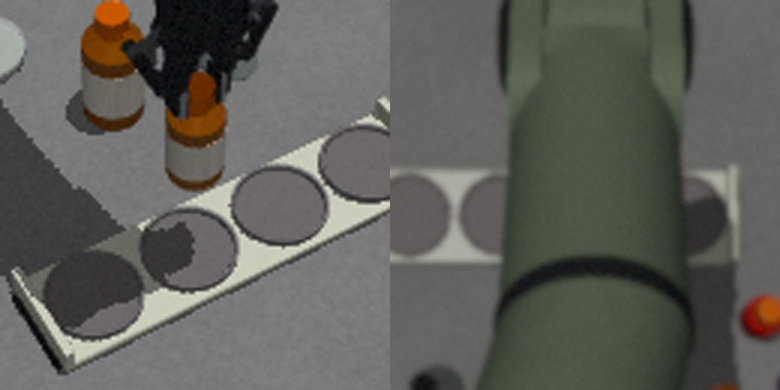

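The bottle hangs upright over the row near pixel (258,170) in the scene picture, so I lower it.

Call:
{"fn": "apply_moves", "kwargs": {"claw": [0.02,0.02,0.02,0.02,0.02,0.02,0.02,0.02,0.02,0.02,0.02], "xyz": [[0,0,0.01],[0,0,0.02],[0,0,0.02],[0,0,0.02],[0,0,0.02],[0,0,0.015],[0,0,0.008],[0,0,0.004],[0,0,0.002],[0,0,0.001],[0,0,0]], "twist": [[0,0,0],[0,0,0],[0,0,0],[0,0,0],[0,0,0],[0,0,0],[0,0,0],[0,0,0],[0,0,0],[0,0,0],[0,0,0]]}}

```text
clock: 8.0
position: [0.6298, -0.0137, 0.1088]
tool_rot: [3.142, 0.001, -3.141]
force: [1.2, -0.6, -2.4]
grip_width: 0.0297
finger_force: 49.8
```

Call:
{"fn": "apply_moves", "kwargs": {"claw": [0.02,0.02,0.02,0.02,0.02], "xyz": [[0,0,0.001],[0,0,0.001],[0,0,0.0005],[0,0,0],[0,0,0]], "twist": [[0,0,0],[0,0,0],[0,0,0],[0,0,0],[0,0,0]]}}

```text
clock: 8.5
position: [0.6302, -0.0135, 0.1067]
tool_rot: [3.141, 0.002, -3.141]
force: [-1.8, 0.4, 8.2]
grip_width: 0.0295
finger_force: 51.1
```

Contact felt. Release and go up, then toward bottle_250.

Call:
{"fn": "apply_moves", "kwargs": {"claw": [0.034,0.04,0.05,0.06,0.06,0.06,0.06,0.06,0.06,0.06,0.06,0.06,0.06,0.06,0.06,0.06,0.06,0.06], "xyz": [[0,0,0],[0,0,0],[0,0,0],[0,0,0],[0,0,0],[0,0,-0.01],[0,0,-0.03],[0,0,-0.03],[0,0,-0.03],[0,0,-0.013],[0.025,0.003,0],[0.035,0.0048,0],[0.035,0.0048,0],[0.035,0.0048,0],[0.035,0.0048,0],[0.025,0.003,0],[0.0138,0.0018,0],[0,0,0]], "twist": [[0,0,0],[0,0,0],[0,0,0],[0,0,0],[0,0,0],[0,0,0],[0,0,0],[0,0,0],[0,0,0],[0,0,0],[0,0,0],[0,0,0],[0,0,0],[0,0,0],[0,0,0],[0,0,0],[0,0,0],[0,0,0]]}}

```text
clock: 10.3
position: [0.4245, 0.0134, 0.2192]
tool_rot: [3.141, -0.0, -3.141]
force: [0.2, -0.2, -0.4]
grip_width: 0.0599
finger_force: 0.0
```

Run:
```python
from h import *
o=[]
for n,P in(('scene',[.63,-.01,.07]),('scene',[.425,.013,.15])):
    f=grab(n); u=proj(f,P)[0].astype(int); im=cv2.cvtColor(f['img'],cv2.COLOR_RGB2BGR)
    o.append(cv2.resize(im[u[1]-50:u[1]+50,u[0]-50:u[0]+50],(390,390),interpolation=cv2.INTER_CUBIC))
cv2.imwrite('pics/g3.png',cv2.hconcat(o)); print(bot.observe()['position'])
for r in bot.find_in('scene','bottle_125'): print(r['score'],np.round(r['position'],3))
```

```text
[0.42642918 0.01332857 0.21915114]
0.9 [ 0.643 -0.027  0.096]
0.85 [ 0.428 -0.164  0.058]
0.84 [0.445 0.001 0.088]
0.63 [ 0.452 -0.249  0.065]
0.6 [ 0.528 -0.205  0.063]
0.58 [ 0.364 -0.255  0.045]
```

View pics/g3.png

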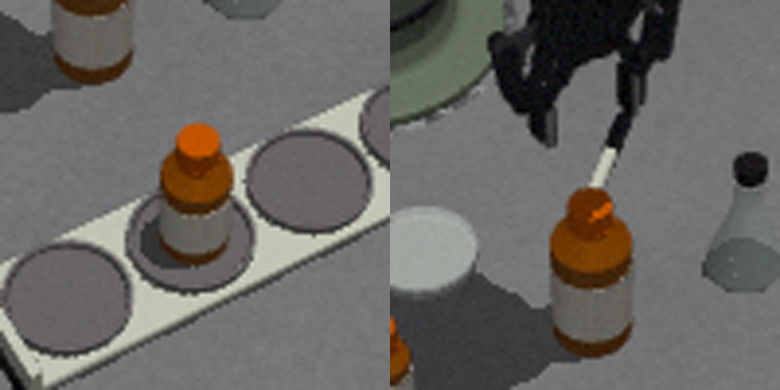

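Bottle 125 stands upright in cup 3, around pixel (273,232), and the open fingers are over the 250's cap. Descend and grip.

Call:
{"fn": "apply_moves", "kwargs": {"claw": [0.06,0.06,0.06,0.06,0.06,0.06,0.025,0.025,0.025,0.025,0.025,0.025], "xyz": [[0,0,0.02],[0,0,0.025],[0,0,0.025],[0,0,0.02],[0,0,0.013],[0,0,0],[0,0,0],[0,0,0],[0,0,0],[0,0,0],[0,0,0],[0,0,0]], "twist": [[0,0,0],[0,0,0],[0,0,0],[0,0,0],[0,0,0],[0,0,0],[0,0,0],[0,0,0],[0,0,0],[0,0,0],[0,0,0],[0,0,0]], "force": 60}}

```text
clock: 11.65
position: [0.4265, 0.0135, 0.1166]
tool_rot: [3.141, 0.002, -3.141]
force: [-0.7, 1.3, 7.6]
grip_width: 0.0333
finger_force: 59.8
```

Call:
{"fn": "apply_moves", "kwargs": {"claw": [0.025,0.025,0.025,0.025,0.025,0.025,0.025,0.025,0.025,0.025,0.025,0.025,0.025,0.025,0.025,0.025,0.025,0.025,0.025,0.025], "xyz": [[0,0,-0.005],[0,0,-0.01],[0,0,-0.015],[0,0,-0.02],[0,0,-0.02],[0,0,-0.01],[-0.007,-0.0045,0],[-0.014,-0.009,0],[-0.02,-0.013,0],[-0.02,-0.013,0],[-0.02,-0.013,0],[-0.02,-0.013,0],[-0.02,-0.013,0],[-0.02,-0.013,0],[-0.02,-0.013,0],[-0.02,-0.013,0],[-0.014,-0.009,0],[-0.0105,-0.0044,0],[0,0,0],[0,0,0]], "twist": [[0,0,0],[0,0,0],[0,0,0],[0,0,0],[0,0,0],[0,0,0],[0,0,0],[0,0,0],[0,0,0],[0,0,0],[0,0,0],[0,0,0],[0,0,0],[0,0,0],[0,0,0],[0,0,0],[0,0,0],[0,0,0],[0,0,0],[0,0,0]]}}

```text
clock: 13.65
position: [0.6308, -0.1177, 0.1946]
tool_rot: [3.141, -0.002, -3.141]
force: [-0.6, -0.6, -3.5]
grip_width: 0.0333
finger_force: 60.0
```

Call:
{"fn": "apply_moves", "kwargs": {"claw": [0.025,0.025,0.025,0.025,0.025,0.025,0.025,0.025,0.025], "xyz": [[0,0,0.01],[0,0,0.02],[0,0,0.015],[0,0,0.008],[0,0,0.004],[0,0,0.001],[0,0,0.001],[0,0,0],[0,0,0]], "twist": [[0,0,0],[0,0,0],[0,0,0],[0,0,0],[0,0,0],[0,0,0],[0,0,0],[0,0,0],[0,0,0]]}}

```text
clock: 14.55
position: [0.6315, -0.1176, 0.1373]
tool_rot: [-3.142, 0.001, -3.141]
force: [0.1, -0.1, -4.0]
grip_width: 0.0332
finger_force: 60.0
```

Call:
{"fn": "apply_moves", "kwargs": {"claw": [0.025,0.025,0.025,0.025,0.025,0.025], "xyz": [[0,0,0.001],[0,0,0.001],[0,0,0.001],[0,0,0.001],[0,0,0],[0,0,0]], "twist": [[0,0,0],[0,0,0],[0,0,0],[0,0,0],[0,0,0],[0,0,0]]}}

```text
clock: 15.15
position: [0.6319, -0.1175, 0.1337]
tool_rot: [3.142, 0.001, -3.141]
force: [-1.5, 1.1, 8.6]
grip_width: 0.0328
finger_force: 61.4
```

Call:
{"fn": "apply_moves", "kwargs": {"claw": [0.036,0.042,0.05,0.055,0.055,0.055,0.055,0.055,0.055,0.055,0.055,0.055,0.055,0.055,0.055,0.055,0.055,0.055], "xyz": [[0,0,0],[0,0,0],[0,0,0],[0,0,0],[0,0,0],[0,0,-0.01],[0,0,-0.03],[0,0,-0.03],[0,0,-0.015],[0.025,-0.0055,0],[0.035,-0.0075,0],[0.035,-0.0075,0],[0.035,-0.0075,0],[0.035,-0.0075,0],[0.025,-0.0055,0],[0.024,-0.0045,0],[0,0,0],[0,0,0]], "twist": [[0,0,0],[0,0,0],[0,0,0],[0,0,0],[0,0,0],[0,0,0],[0,0,0],[0,0,0],[0,0,0],[0,0,0],[0,0,0],[0,0,0],[0,0,0],[0,0,0],[0,0,0],[0,0,0],[0,0,0],[0,0,0]]}}

```text
clock: 16.95
position: [0.4176, -0.1632, 0.2183]
tool_rot: [-3.142, 0.001, 3.141]
force: [-0.4, 0.7, 0.7]
grip_width: 0.0554
finger_force: 0.0
```

Run:
```python
from h import *
o=[]
for n,P in(('scene',[.63,-.06,.07]),('scene',[.418,-.163,.1])):
    f=grab(n); u=proj(f,P)[0].astype(int); im=cv2.cvtColor(f['img'],cv2.COLOR_RGB2BGR)
    o.append(cv2.resize(im[u[1]-50:u[1]+50,u[0]-50:u[0]+50],(390,390),interpolation=cv2.INTER_CUBIC))
cv2.imwrite('pics/g4.png',cv2.hconcat(o)); print(bot.observe()['position'])
```

```text
[ 0.41811057 -0.16289856  0.21793386]
```

View pics/g4.png

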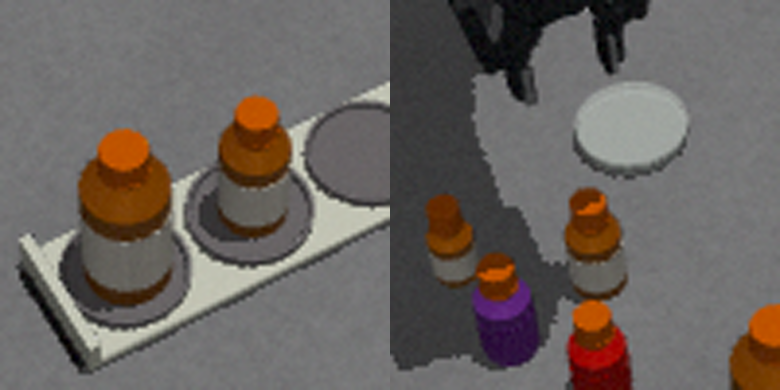

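Both big bottles stand upright in their cups 3 and 4. The arm is over bottle 60, at about (200,186) in the full picture. Descend and grip.

Call:
{"fn": "apply_moves", "kwargs": {"claw": [0.055,0.055,0.055,0.055,0.055,0.055,0.055,0.055,0.018,0.018,0.018,0.018,0.018,0.018], "xyz": [[0,0,0.02],[0,0,0.03],[0,0,0.03],[0,0,0.025],[0,0,0.02],[0,0,0.015],[0,0,0.0095],[0,0,0],[0,0,0],[0,0,0],[0,0,0],[0,0,0],[0,0,0],[0,0,0]], "twist": [[0,0,0],[0,0,0],[0,0,0],[0,0,0],[0,0,0],[0,0,0],[0,0,0],[0,0,0],[0,0,0],[0,0,0],[0,0,0],[0,0,0],[0,0,0],[0,0,0]], "force": 40}}

```text
clock: 18.45
position: [0.4179, -0.1631, 0.069]
tool_rot: [-3.141, 0.001, -3.141]
force: [-0.9, 1.4, 8.6]
grip_width: 0.027
finger_force: 39.3
```

Call:
{"fn": "apply_moves", "kwargs": {"claw": [0.018,0.018,0.018,0.018,0.018,0.018,0.018,0.018], "xyz": [[0,0,-0.005],[0,0,-0.015],[0,0,-0.025],[0,0,-0.03],[0,0,-0.03],[0,0,-0.025],[0,0,-0.015],[0,0,-0.005]], "twist": [[0,0,0],[0,0,0],[0,0,0],[0,0,0],[0,0,0],[0,0,0],[0,0,0],[0,0,0]]}}

```text
clock: 19.25
position: [0.4178, -0.1633, 0.2201]
tool_rot: [-3.141, 0.003, -3.141]
force: [0.6, -0.1, -0.5]
grip_width: 0.027
finger_force: 39.5
```

Call:
{"fn": "apply_moves", "kwargs": {"claw": [0.018,0.018,0.018,0.018,0.018,0.018,0.018,0.018,0.018,0.018,0.018,0.018,0.018,0.018,0.018,0.018,0.018], "xyz": [[-0.0072,0.009,0],[-0.0145,0.0175,0],[-0.0145,0.0175,0],[-0.0145,0.0175,0],[-0.0145,0.0175,0],[-0.0145,0.0175,0],[-0.0145,0.0175,0],[-0.0145,0.0175,0],[-0.0145,0.0175,0],[-0.0145,0.0175,0],[-0.0145,0.0175,0],[-0.0145,0.0175,0],[-0.0145,0.0175,0],[-0.0145,0.0175,0],[-0.0138,0.0172,0],[0,0,0],[0,0,0]], "twist": [[0,0,0],[0,0,0],[0,0,0],[0,0,0],[0,0,0],[0,0,0],[0,0,0],[0,0,0],[0,0,0],[0,0,0],[0,0,0],[0,0,0],[0,0,0],[0,0,0],[0,0,0],[0,0,0],[0,0,0]]}}

```text
clock: 20.95
position: [0.6262, 0.0914, 0.2167]
tool_rot: [-3.141, -0.002, -3.141]
force: [0.7, -0.8, -0.8]
grip_width: 0.0263
finger_force: 39.5
```

Call:
{"fn": "apply_moves", "kwargs": {"claw": [0.018,0.018,0.018,0.018,0.018,0.018,0.018,0.018,0.018,0.018,0.018], "xyz": [[0,0,0.01],[0,0,0.02],[0,0,0.025],[0,0,0.025],[0,0,0.02],[0,0,0.015],[0,0,0.008],[0,0,0.003],[0,0,0.001],[0,0,0],[0,0,0]], "twist": [[0,0,0],[0,0,0],[0,0,0],[0,0,0],[0,0,0],[0,0,0],[0,0,0],[0,0,0],[0,0,0],[0,0,0],[0,0,0]]}}

```text
clock: 22.05
position: [0.6271, 0.0907, 0.092]
tool_rot: [3.141, 0.001, -3.141]
force: [-0.5, -1.1, -0.7]
grip_width: 0.0268
finger_force: 39.5
```

Call:
{"fn": "apply_moves", "kwargs": {"claw": [0.018,0.018,0.018,0.018,0.018,0.018,0.018], "xyz": [[0,0,0.002],[0,0,0.001],[0,0,0.001],[0,0,0.001],[0,0,0.001],[0,0,0],[0,0,0]], "twist": [[0,0,0],[0,0,0],[0,0,0],[0,0,0],[0,0,0],[0,0,0],[0,0,0]]}}

```text
clock: 22.75
position: [0.6272, 0.0908, 0.086]
tool_rot: [3.141, 0.001, -3.141]
force: [-2.2, 1.2, 9.9]
grip_width: 0.0269
finger_force: 40.4
```

Call:
{"fn": "apply_moves", "kwargs": {"claw": [0.03,0.036,0.042,0.05,0.055,0.055,0.055,0.055,0.055,0.055], "xyz": [[0,0,0],[0,0,0],[0,0,0],[0,0,0],[0,0,0],[0,0,-0.01],[0,0,-0.035],[0,0,-0.04],[0,0,-0.035],[0,0,-0.015]], "twist": [[0,0,0],[0,0,0],[0,0,0],[0,0,0],[0,0,0],[0,0,0],[0,0,0],[0,0,0],[0,0,0],[0,0,0]]}}

```text
clock: 23.75
position: [0.6279, 0.0907, 0.2247]
tool_rot: [3.141, 0.004, 3.141]
force: [-0.2, 0.4, 0.1]
grip_width: 0.055
finger_force: 0.0
```

Call:
{"fn": "apply_moves", "kwargs": {"claw": [0.05,0.05,0.05,0.05,0.05,0.05,0.05,0.05,0.05,0.05,0.05,0.05,0.05,0.05,0.05], "xyz": [[0.0114,-0.0145,0],[0.0227,-0.0289,0],[0.0227,-0.0289,0],[0.0227,-0.0289,0],[0.0227,-0.0289,0],[0.0227,-0.0289,0],[0.0227,-0.0289,0],[0.0227,-0.0289,0],[0.0227,-0.0289,0],[0.0227,-0.0289,0],[0.0227,-0.0289,0],[0.0227,-0.0289,0],[0.0111,-0.0147,0],[0,0,0],[0,0,0]], "twist": [[0,0,0],[0,0,0],[0,0,0],[0,0,0],[0,0,0],[0,0,0],[0,0,0],[0,0,0],[0,0,0],[0,0,0],[0,0,0],[0,0,0],[0,0,0],[0,0,0],[0,0,0]]}}

```text
clock: 25.25
position: [0.3548, -0.2565, 0.2208]
tool_rot: [-3.141, 0.001, 3.141]
force: [-0.3, -0.1, 0.1]
grip_width: 0.0497
finger_force: 0.0
```

Run:
```python
from h import *
o=[]
f=grab('scene')
for P in([.63,.06,.05],[.355,-.24,.1]):
    u=proj(f,P)[0].astype(int); im=cv2.cvtColor(f['img'],cv2.COLOR_RGB2BGR)
    o.append(cv2.resize(im[u[1]-50:u[1]+50,u[0]-50:u[0]+50],(390,390),interpolation=cv2.INTER_CUBIC))
cv2.imwrite('pics/g5.png',cv2.hconcat(o)); print(bot.observe()['position'])
```

```text
[ 0.3551571  -0.25610082  0.2207095 ]
```

View pics/g5.png

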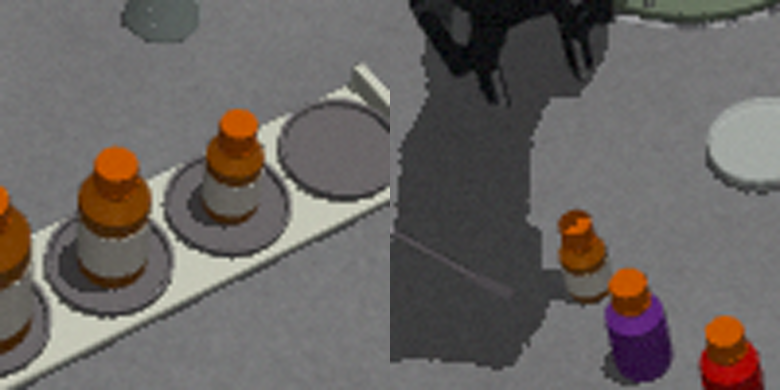

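Bottle 60 is upright in cup 2, and bottle 30 stands clear of the purple one. Descend and grip.

Call:
{"fn": "apply_moves", "kwargs": {"claw": [0.05,0.05,0.05,0.05,0.05,0.05,0.05,0.05,0.05,0.015,0.015,0.015,0.015,0.015,0.015], "xyz": [[0,0,0.02],[0,0,0.03],[0,0,0.03],[0,0,0.03],[0,0,0.025],[0,0,0.018],[0,0,0.012],[0,0,0.004],[0,0,0],[0,0,0],[0,0,0],[0,0,0],[0,0,0],[0,0,0],[0,0,0]], "twist": [[0,0,0],[0,0,0],[0,0,0],[0,0,0],[0,0,0],[0,0,0],[0,0,0],[0,0,0],[0,0,0],[0,0,0],[0,0,0],[0,0,0],[0,0,0],[0,0,0],[0,0,0]], "force": 35}}

```text
clock: 26.8
position: [0.3551, -0.2566, 0.0519]
tool_rot: [-3.141, 0.001, -3.141]
force: [-0.2, 0.6, 8.2]
grip_width: 0.0237
finger_force: 34.4
```

Call:
{"fn": "apply_moves", "kwargs": {"claw": [0.015,0.015,0.015,0.015,0.015,0.015,0.015,0.015], "xyz": [[0,0,-0.005],[0,0,-0.015],[0,0,-0.03],[0,0,-0.035],[0,0,-0.035],[0,0,-0.03],[0,0,-0.015],[0,0,-0.005]], "twist": [[0,0,0],[0,0,0],[0,0,0],[0,0,0],[0,0,0],[0,0,0],[0,0,0],[0,0,0]]}}

```text
clock: 27.6
position: [0.3551, -0.2568, 0.2232]
tool_rot: [-3.14, 0.003, -3.141]
force: [0.3, 0.5, -1.3]
grip_width: 0.0236
finger_force: 34.4
```

Call:
{"fn": "apply_moves", "kwargs": {"claw": [0.015,0.015,0.015,0.015,0.015,0.015,0.015,0.015,0.015,0.015,0.015,0.015,0.015,0.015,0.015,0.015,0.015,0.015,0.015,0.015], "xyz": [[-0.0074,0.0115,0],[-0.0142,0.0238,0],[-0.0142,0.0238,0],[-0.0142,0.0238,0],[-0.0142,0.0238,0],[-0.0142,0.0238,0],[-0.0142,0.0238,0],[-0.0142,0.0238,0],[-0.0142,0.0238,0],[-0.0142,0.0238,0],[-0.0142,0.0238,0],[-0.0142,0.0238,0],[-0.0142,0.0238,0],[-0.0142,0.0238,0],[-0.0142,0.0238,0],[-0.0142,0.0238,0],[-0.0142,0.0238,0],[-0.0142,0.0238,0],[-0.0142,0.0238,0],[-0.0074,0.0115,0]], "twist": [[0,0,0],[0,0,0],[0,0,0],[0,0,0],[0,0,0],[0,0,0],[0,0,0],[0,0,0],[0,0,0],[0,0,0],[0,0,0],[0,0,0],[0,0,0],[0,0,0],[0,0,0],[0,0,0],[0,0,0],[0,0,0],[0,0,0],[0,0,0]]}}

```text
clock: 29.6
position: [0.625, 0.1973, 0.2199]
tool_rot: [3.141, -0.002, -3.14]
force: [-1.2, -0.5, -0.1]
grip_width: 0.0239
finger_force: 34.4
```

Call:
{"fn": "apply_moves", "kwargs": {"claw": [0.015,0.015,0.015,0.015,0.015,0.015,0.015,0.015,0.015,0.015,0.015], "xyz": [[0,0,0],[0,0,0.01],[0,0,0.02],[0,0,0.03],[0,0,0.03],[0,0,0.025],[0,0,0.02],[0,0,0.01],[0,0,0.003],[0,0,0],[0,0,0]], "twist": [[0,0,0],[0,0,0],[0,0,0],[0,0,0],[0,0,0],[0,0,0],[0,0,0],[0,0,0],[0,0,0],[0,0,0],[0,0,0]]}}

```text
clock: 30.7
position: [0.6254, 0.1949, 0.0742]
tool_rot: [3.141, 0.001, 3.142]
force: [0.9, -0.2, -1.2]
grip_width: 0.0234
finger_force: 34.4
```

Contact is expected at z ≈ 0.069.

Call:
{"fn": "apply_moves", "kwargs": {"claw": [0.015,0.015,0.015,0.015,0.015,0.015], "xyz": [[0,0,0.002],[0,0,0.001],[0,0,0.001],[0,0,0.001],[0,0,0],[0,0,0]], "twist": [[0,0,0],[0,0,0],[0,0,0],[0,0,0],[0,0,0],[0,0,0]]}}

```text
clock: 31.3
position: [0.6254, 0.1952, 0.069]
tool_rot: [3.141, 0.001, -3.141]
force: [-0.9, -0.0, 8.1]
grip_width: 0.024
finger_force: 35.1
```

Call:
{"fn": "apply_moves", "kwargs": {"claw": [0.027,0.033,0.04,0.05,0.055,0.055,0.055,0.055,0.055,0.055,0.055,0.055,0.055,0.055,0.055,0.055,0.055,0.055,0.055,0.055], "xyz": [[0,0,0],[0,0,0],[0,0,0],[0,0,0],[0,0,0],[0,0,-0.01],[0,0,-0.035],[0,0,-0.045],[0,0,-0.045],[0,0,-0.035],[0,0,-0.015],[0.015,0.01,0],[0.03,0.02,0],[0.03,0.025,0],[0.03,0.025,0],[0.03,0.025,0],[0.03,0.025,0],[0.02,0.02,0],[0,0,0],[0,0,0]], "twist": [[0,0,0],[0,0,0],[0,0,0],[0,0,0],[0,0,0],[0,0,0],[0,0,0],[0,0,0],[0,0,0],[0,0,0],[0,0,0],[0,0,0],[0,0,0],[0,0,0],[0,0,0],[0,0,0],[0,0,0],[0,0,0],[0,0,0],[0,0,0]]}}

```text
clock: 33.3
position: [0.4399, 0.345, 0.254]
tool_rot: [3.141, 0.001, -3.141]
force: [0.7, -0.2, 0.7]
grip_width: 0.0549
finger_force: 0.0
```

Run:
```python
from m import *
fs={n:grab(n,n+'_end.png') for n in('scene','top')}
for n,f in fs.items():
  for i,H in enumerate((.078,.095,.116,.143)):
    g=np.array([.6254+.0021*i,.1946-.104*i,.05]); o=caps(f,g,H+.017)
    print(n,i+1,o[1],((back(f,o[0],H+.017+(-.001 if n=='top' else .002))-g)[:2]*1000).round(1))
print([(round(r['score'],2),np.round(r['position'],3)) for r in bot.find_in('scene','flask')])
a=cv2.imread('pics/scene_end.png')[100:300,120:440]; cv2.imwrite('pics/send.png',cv2.resize(a,(800,500),interpolation=cv2.INTER_CUBIC))
```

```text
scene 1 40 [-2.4  0.4]
scene 2 53 [-1.8  0.4]
scene 3 70 [-0.9  0.7]
scene 4 107 [-1.7  0.7]
top 1 29 [-1.2 -0.8]
top 2 38 [-0.7 -1.3]
top 3 58 [-0.3 -0.5]
top 4 85 [-0.4 -0.7]
[(0.67, array([0.437, 0.149, 0.038]))]
```

View pics/send.png

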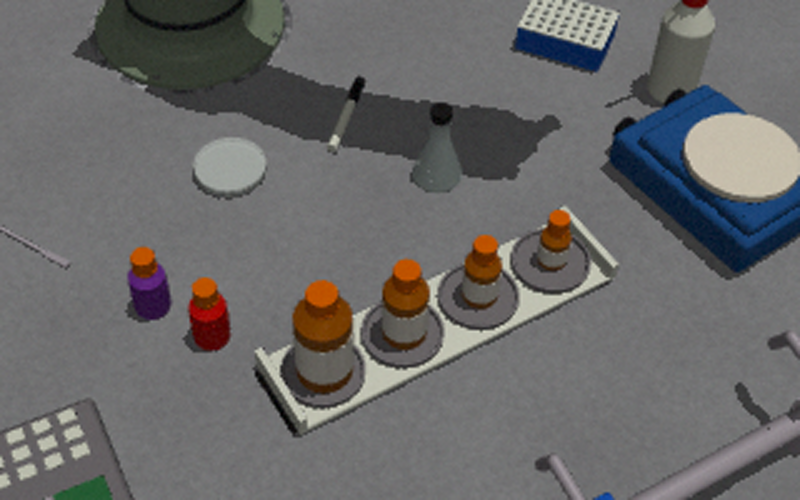

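All four bottles stand upright within about 3 mm of their cup centres, smallest at the stirrer end (pixel 342,196) and largest at (249,242). The flask hasn't moved. Handing in.

```bash
python3 -c "
from workcell import bot
print(bot.job_done())"
```

```text
the job is handed in; nothing more can be done
None
```

The four amber bottles stand upright in the rack in size order, the smallest in cup 1 next to the stirrer and the largest in cup 4, each within about 3 mm of its cup's centre; the flask was left where it stood, and the job is handed in (no verdict was returned).

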